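# Sniff the union on the pipe board for leaks

### The job

This pipe board is having its tracer-gas leak test on the worktop before it goes up under the boiler. First swing the ball valve's lever fully open, in line with its pipe, to let the gas in; then lift the leak detector out of its stand, carry it over the pipework without touching any of it with the detector, and hold it upright with its sensor tip about a centimetre above the middle of the large union nut on that same pipe. Finish there, still gripping it and keeping it still for the reading, and leave the loose things lying about where they are.

Things in the scene. Friction and masses are not known exactly. Their poses are not given: they have to be found in the camera images.
- detector: Leak detector, a hand-held stick standing nose-down in its stand. Flat-sided grey handle 30 mm (its x) by 24 mm (its y), 112 mm long; below it a steel nose, 55 mm long, 16 mm thick narrowing to a 9 mm tip. 0.11 to 0.18 kg. Origin at the sensor tip, its lowest point; z up, so the handle spans z = 55 to 167 mm. In the stand the tip is 11 mm and the top 178 mm above the worktop.
- stand: Charging stand: fixed black block 64 x 64 mm, 66 mm high, beside the pipe board, left or right. The detector's nose drops 55 mm into its 20 mm bore, 2 mm of play all round, and the handle rests on its top; it pulls straight up. Origin at the centre of its underside.
- lever (a joint): Lever of the ball valve, rad: 0 shut (square across its pipe, pointing to the left seen from the robot), 1.57 fully open (along the pipe, pointing away from the robot). Turns clockwise seen from above, with a stop at each end; starts within 0.15 of shut. Friction about 0.12 N m: it stays where it is left.
- lever_tip (a point): Outer end of the lever, mid-thickness, 78 mm from the spindle, 88 mm above the worktop. The last 52 mm of the lever is a level black sleeve 20 mm wide, 10 mm thick. Fittings on neighbouring pipes under its sweep reach at most 66 mm above the worktop; the tall parts (pump, gauge, zone valve) stand at the robot's end of the board.
- valve_spindle (a point): The lever's turning axis, upright, at the mid-thickness height of the sleeve, 88 mm above the worktop. 78 mm beyond the union nut on the same pipe.
- union_top (a point): Middle of the upper flat of the large hexagonal brass union nut (38 mm across flats, 22 mm wide along the pipe) on the pipe that has the lever valve and, at its far end, a small aluminium gas canister. 67 mm above the worktop. x runs along the pipe, from the nut to the valve, away from the robot; z up.
- board: Fixed plywood pipe board 400 x 420 x 18 mm lying on the worktop, with five parallel pipe runs along its x at 80 mm pitch, in any order. Origin at the centre of its underside. Tallest parts on it, above the worktop: the pump 146 mm, the zone valve's box 128 mm, the gauge 119 mm.
- gas_run: The fixed pipe with the lever valve, the union nut and the canister. Origin on the board's upper face (18 mm above the worktop) straight below the union nut; x along the pipe, away from the robot.
- pump_run: Fixed pipe run with the circulator pump (round, 84 mm wide, black box on top). Origin on the board's upper face at mid-length; x along the pipe.
- gauge_run: Fixed pipe run with the round dial gauge facing up, 63 mm wide. Origin as for the others.
- zone_run: Fixed pipe run with a zone valve under a metal box 88 x 50 mm. Origin as for the others.
- small_run: Fixed thinner pipe run (15 mm pipe) with small couplings and a drain cock. Origin as for the others.
- paste_jar: Jar of jointing paste, 64 mm across, 75 mm high, standing on the other side of the board from the stand. Loose; leave it.
- tape_roll: Roll of thread tape, 54 mm across, 16 mm high. Loose; leave it.
- wrench: Spanner lying flat, 210 mm long. Loose; leave it.
- screwdriver: Screwdriver lying flat, 200 mm long. Loose; leave it.
- pipe_cutter: Small pipe cutter, about 130 mm long, lying flat. Loose; leave it.
- tape_measure: Tape measure, 70 x 36 mm, 66 mm high. Loose; leave it.
- spare_nut_a: Loose brass ring nut, 27 mm across, 16 mm high, lying on the board between two pipes. Leave it.
- spare_nut_b: Another such nut on the board.
- sensor_tip (a point): The detector's sensor tip: the same point as the origin of detector.

How it is judged:
By the outcome, as a careful person would: the job done as asked, in the order asked, and still so for the second after the job is handed in, while the arm keeps its last pose, push and grip.
It also fails if it takes over 64 s, if anything falls off the work surface, if the arm or the gripper's body presses on something with over 40 N, if the wrist force passes 120 N, or if a joint passes its speed limit or range.

### The arm

A 6-joint arm with a two-finger parallel gripper is mounted at the origin on the work surface. World frame = base frame: x ahead of the robot, y to its left, z up, the work surface at z = 0. Lengths are in m, angles in degrees, forces in N, time in s.
With the tool pointing down it reaches from about 0.35 to 0.875 m from the base axis. Payload 4.2 kg.
Tool frame: the origin (TCP) lies midway between the tips of the shut fingers; the grasp point (between the pads) lies 19 mm behind it; z points along the fingers, y is the line along which they close (so a half turn about z gives the same grasp; the last joint's range is limited). The gripper opens to 87 mm and grips with 3 to 60 N. Pads are 19 mm wide; open, the fingers measure 117 mm over their backs; the gripper's body (75 mm by 190 mm) begins 51 mm behind the grasp point.
Start: joints at [-49.985, 22.042, 0.453, 0, -68.411, -14.817], TCP at [0.266, -0.565, 0.223] pointing down, gripper open.
Joint ranges: [-179.83, 179.83], [-69.29, 118.12], [-61.27, 80.66], [-181.25, 117.63], [-171.15, -9.14], [-177.46, 177.46]. Speed limits (degrees/s): [159.86, 159.86, 180, 180, 180, 180].

### API

Orientations are given as [roll, pitch, yaw] about the fixed x, y, z axes, in that order (R = Rz(yaw) Ry(pitch) Rx(roll)).
In Python, from workcell import env gives the robot as it stands. The module is installed in compiled form; this text tells all that it offers. Calls block until the motion is done:
- env.goto(position, orientation): joint-space move of the TCP to a pose.
- env.move_straight(position, rotation=None, rate=0.15, force_limit=None): straight line of the TCP; rotation=None keeps the orientation; rate is the mean speed in m/s. With force_limit (N) it stops when the force on the tool has changed by that much, and returns True; else False.
- env.set_joints(angles): joint-space move.
- env.gripper_to(opening, grasp_force=None): opening from 0.0 (shut) to 1.0 (fully open); grasp_force is the grip in N (None keeps the last); returns when the fingers have stopped.
- env.dwell(seconds).
- env.inverse_kinematics(position, orientation): joint angles nearest the present ones, or None.
- env.read_state(): the state.
- env.grab_frame(name): name is "scene" or "top" or "wrist"; returns a dict with "image" (420x560x3 uint8, blue, green, red), "fx", "fy", "cx", "cy" (pixels), "position" and "orientation" of the camera in the world. Camera axes: x right, y up, looking along -z (the intrinsics and any distortion apply to the point x, -y, -z); pixel columns grow to the right and rows downward; lengths in m; the calibration is good to about 2 mm. A picture is of the moment at which its call begins. There is no depth.
A pose or a line that the arm cannot do raises env.Unreachable and nothing moves.
- env.close_job(): hands the job in; it is judged then, once.
Trained networks look in a picture, given as the dict that the camera call returned (one of the last four; its "shot" number tells which), for a name from the list of things; names that differ only in an ending like _2 or _b are one class to them, and where a whole thing is asked for, a point or a joint stands for the part that bears it (a point fixed in the world has none). Each returns a list of dicts, best first, with "score" (0 to 1); they miss things now and then, are a little off and sometimes report something else, mostly with a low value. They report only what shows in the picture. A call takes as long as a camera call.
- env.search_frame(picture, thing): "xyz" ([x, y, z] in m, in world coordinates, good to about 4 mm: the middle of the surface that is visible of it).
- env.trace(picture, thing): "mask" (420x560 bool, what is visible of it).
The state is a dict: "clock": time; "joint_positions": joint angles; "qvel": joint speeds; "joint_torque": joint torques, N m; "position": TCP position; "tool_rot": TCP orientation; "force": force on the tool from outside, world axes, zero at the start; "wrist_torque": the same for the moment, N m; "opening": opening from 0.0 (shut) to 1.0 (fully open); "finger_force": force on a finger pad.
Only numpy, scipy, OpenCV 4.12 (cv2) and the standard library are available. Lean on these libraries where they do the work, as an engineer would, in place of code of your own. Each camera call takes 0.05 s, during which the arm holds its last target. There are 200 camera calls.

## Working session

There is one attempt and no reset: what is moved stays moved. The work goes in short steps, each a Python script; the robot and the scene stay as the last script left them, time stands still between calls to the robot, and variables do not carry over. Pictures are saved under pics/ and viewed, at most 10 in all, crops included, and the job is handed in when it is done.

```bash
mkdir -p pics; python3 - <<'E'
from workcell import env
import cv2,numpy as np
for n in ("top","scene"):
    f=env.grab_frame(n); cv2.imwrite(f"pics/{n}0.png",f["image"])
    print(n,f["fx"],f["fy"],f["cx"],f["cy"],f["position"],f["orientation"],[k for k in f])
    for t in ["detector","stand","lever","lever_tip","valve_spindle","union_top","board","gas_run","pump_run","gauge_run","zone_run","paste_jar"]:
        try: print(t,[(np.round(d["xyz"],3).tolist(),round(d["score"],2)) for d in env.search_frame(f,t)[:3]])
        except Exception as e: print(t,e)
print(env.read_state())
E
```

```text
top 383.62681927020793 383.62681927020793 276.45834085172714 215.14312988014447 [0.34322954 0.05206145 1.05165409] [ 10.18186418  -0.93683791 -88.39809594] ['image', 'fx', 'fy', 'cx', 'cy', 'position', 'orientation', 'shot']
detector [([0.478, 0.367, 0.157], 0.7)]
stand [([0.468, 0.361, 0.068], 0.74), ([0.508, 0.142, 0.063], 0.55)]
lever [([0.628, -0.146, 0.089], 0.59)]
lever_tip [([0.631, -0.147, 0.094], 0.79), ([0.66, -0.18, 0.063], 0.25)]
valve_spindle [([0.657, -0.176, 0.061], 0.88)]
union_top [([0.652, -0.182, 0.064], 0.6), ([0.627, -0.147, 0.088], 0.36)]
board []
gas_run [([0.658, -0.179, 0.057], 0.84)]
pump_run [([0.493, -0.094, 0.065], 0.88), ([0.333, -0.333, 0.024], 0.21)]
gauge_run [([0.523, 0.065, 0.061], 0.79), ([0.572, -0.004, 0.018], 0.27)]
zone_run [([0.508, 0.144, 0.057], 0.85), ([0.656, -0.177, 0.064], 0.33)]
paste_jar [([0.514, -0.348, 0.081], 0.62)]
scene 531.1321984972751 531.1321984972751 278.4605887977955 204.9486089195081 [1.28065237 0.23248179 1.219541  ] [ 34.64330911  -0.65604235 106.09932878] ['image', 'fx', 'fy', 'cx', 'cy', 'position', 'orientation', 'sho
[... 617 characters left out ...]
 0.56)]
{'clock': 1.3, 'joint_positions': array([-4.99853566e+01,  2.20414689e+01,  4.53618181e-01, -1.98312481e-03,
       -6.84119195e+01, -1.48168504e+01]), 'qvel': array([ 0.04319736,  0.01622011,  0.05495122, -0.04108498, -0.06764042,
       -0.08868142]), 'joint_torque': array([ 5.53917853e-04, -3.90473986e+01,  1.87622327e+01,  4.22438756e+00,
        1.54277659e-02, -2.11081363e-05]), 'position': array([ 0.2661144 , -0.56549187,  0.22255395]), 'tool_rot': array([ 1.79999751e+02,  1.84144969e-03, -1.54802937e+02]), 'force': array([-0.07091552, -0.05023759, -0.10376323]), 'wrist_torque': array([ 0.04397604, -0.00559636,  0.02380014]), 'finger_force': 0.0, 'opening': 0.9959598862459623}
```

View pics/top0.png

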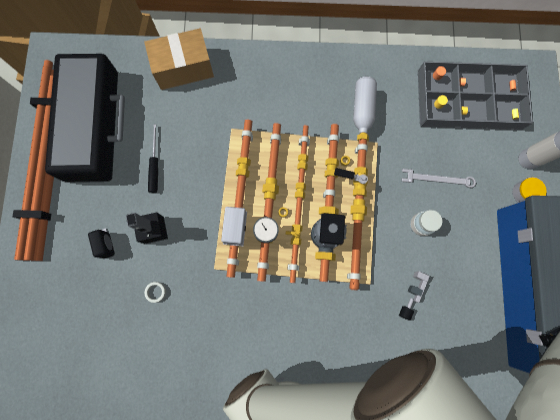

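View pics/scene0.png

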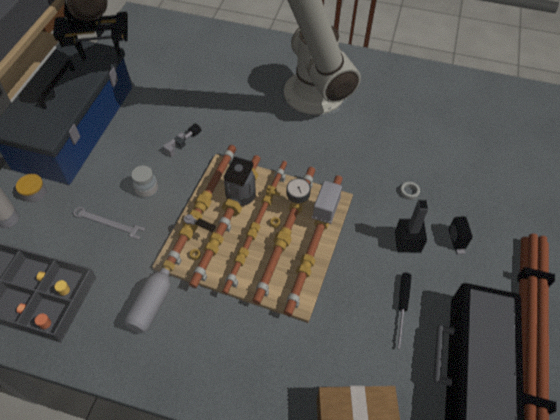

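The top view shows the lever from (335,172) to (368,179), the union nut at (358,208), the detector in its stand at (150,228) and the jar at (427,222). I'll take close-ups with the wrist camera.

```bash
cat >h.py <<'E'
from workcell import env
import cv2,numpy as np
from scipy.spatial.transform import Rotation as R
def px2w(f,u,v,z):
    d=R.from_euler('xyz',f["orientation"],degrees=True).apply([(u-f["cx"])/f["fx"],-(v-f["cy"])/f["fy"],-1])
    p=np.array(f["position"]); return p+d*(z-p[2])/d[2]
def w2px(f,p):
    c=R.from_euler('xyz',f["orientation"],degrees=True).inv().apply(np.array(p)-f["position"])
    return f["cx"]-f["fx"]*c[0]/c[2], f["cy"]+f["fy"]*c[1]/c[2]
def look(f,*ts):
    for t in ts: print(t,[(np.round(d["xyz"],3).tolist(),round(d["score"],2)) for d in env.search_frame(f,t)[:2]])
E
python3 - <<'E'
from h import *
import pickle
for n,p in (("w_gas",[0.56,-0.16,0.32]),("w_det",[0.42,0.36,0.36])):
    env.goto(p,[180,0,180])
    f=env.grab_frame("wrist"); cv2.imwrite(f"pics/{n}.png",f["image"]); pickle.dump(f,open(n+".pkl","wb"))
    print(n,f["fx"],f["position"],f["orientation"],env.read_state()["clock"],env.read_state()["joint_positions"].round())
    look(f,"lever_tip","valve_spindle","union_top","gas_run","detector","stand","sensor_tip")
E
```

```text
w_gas 333.7799936116006 [ 0.47858523 -0.1591067   0.4817589 ] [-1.71783170e+01  5.47887800e-02  8.98762849e+01] 3.2 [ -0.  15.   4.   0. -79. -90.]
lever_tip []
valve_spindle [([0.596, -0.18, 0.061], 0.75)]
union_top [([0.595, -0.174, 0.061], 0.9)]
gas_run [([0.592, -0.177, 0.06], 0.7)]
detector []
stand []
sensor_tip []
w_det 333.7799936116006 [0.33923733 0.36096004 0.52189427] [-1.72068597e+01  6.59176681e-02  8.98603232e+01] 5.55 [  57.   11.    5.    0.  -83. -147.]
lever_tip []
valve_spindle []
union_top []
gas_run []
detector [([0.471, 0.375, 0.178], 0.6)]
stand [([0.469, 0.374, 0.064], 0.73), ([0.318, 0.355, 0.017], 0.15)]
sensor_tip [([0.468, 0.377, 0.175], 0.63)]
```

View pics/w_gas.png

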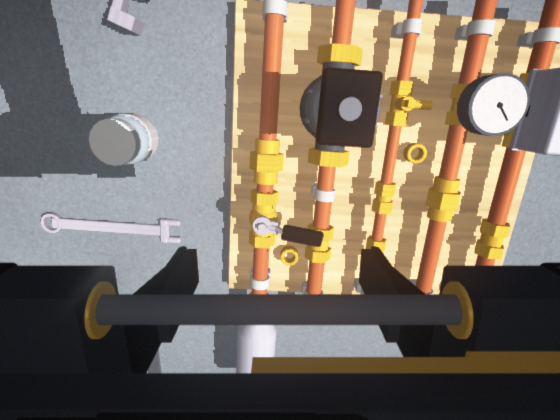

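View pics/w_det.png

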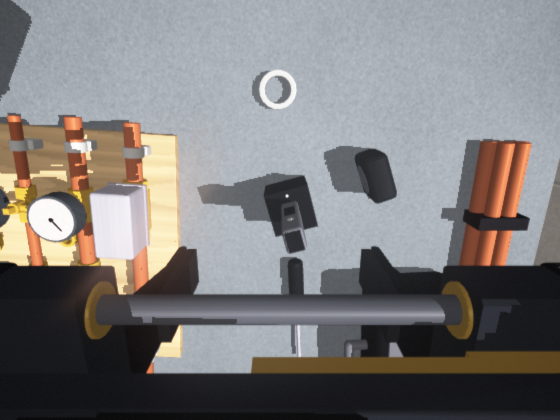

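Gas close-up: the pipe is at column ~265, the union nut near (268,160), the spindle near (262,227) and the black sleeve from (283,232) to (322,239). Detector close-up: the handle top is near (293,240) and the stand top near (290,205). I'll enlarge both regions.

```bash
python3 - <<'E'
from h import *
a=cv2.imread("pics/w_gas.png")[125:275,225:335]; b=cv2.imread("pics/w_det.png")[165:265,245:345]
a=cv2.resize(a,None,fx=4,fy=4,interpolation=2); b=cv2.resize(b,None,fx=3.5,fy=3.5,interpolation=2)
c=np.zeros((600,790,3),np.uint8); c[:,:440]=a; c[:350,440:]=b
cv2.imwrite("pics/zoom.png",c)
import pickle
f=pickle.load(open("w_gas.pkl","rb"))
for u,v,z in ((268,160,.067),(262,227,.088),(322,238,.088),(275,0,.048),(261,275,.048)): print(u,v,px2w(f,u,v,z).round(4))
E
```

```text
268 160 [ 0.5426 -0.1726  0.067 ]
262 227 [ 0.6235 -0.1804  0.088 ]
322 238 [ 0.6385 -0.1046  0.088 ]
275 0 [ 0.363  -0.1632  0.048 ]
261 275 [ 0.7122 -0.1853  0.048 ]
```

View pics/zoom.png

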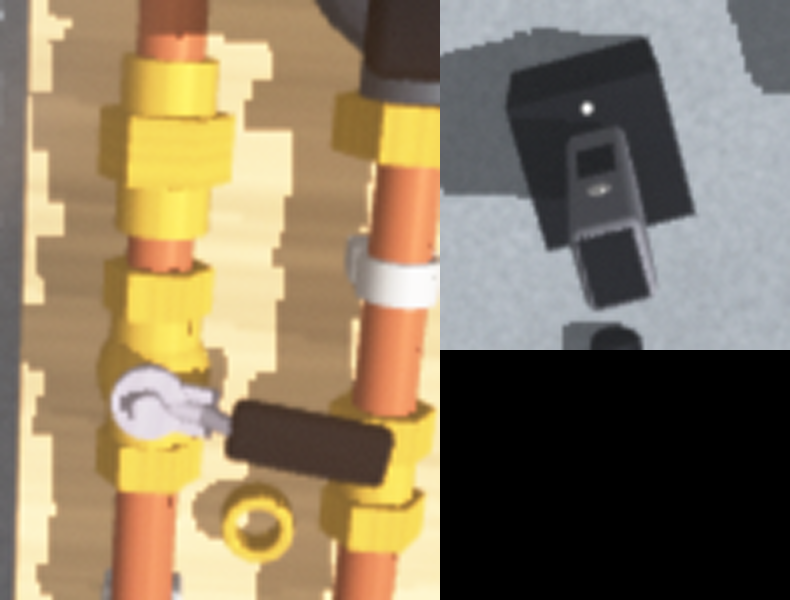

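```bash
python3 - <<'E'
from h import *
import pickle
f=pickle.load(open("w_gas.pkl","rb"));g=pickle.load(open("w_det.pkl","rb"))
z=lambda u,v:(u/4+225,v/4+125)
y=lambda u,v:((u-440)/3.5+245,v/3.5+165)
for n,p,h in (("nut",(167,147),.067),("spin",(147,403),.092),("tip",(389,456),.093),("nearsl",(232,426),.093),("pipe0",(173,50),.048),("pipe1",(160,252),.048),("pipe2",(144,540),.048)): print(n,px2w(f,*z(*p),h).round(4))
print("pump",px2w(f,350,150,.146).round(4),px2w(f,330,165,.05).round(4))
for n,p,h in [("top",(618,268),.178)]+[("t",p,.178) for p in ((580,240),(645,230),(655,295),(593,308))]+[("st",p,.066) for p in ((508,105),(652,75),(694,212),(548,248),(600,160))]: print(n,px2w(g,*y(*p),h).round(4))
for n in("top","scene"):
    t=env.grab_frame(n)
    print(n,[(k,np.round(w2px(t,p),1)) for k,p in dict(nut=[.5434,-.174,.067],spin=[.622,-.18,.09]).items()])
    print(px2w(t,358,208,.067).round(4))
    s=(w2px(t,[.56,-.17,.07])); 
    c=t["image"][int(s[1])-37:int(s[1])+38,int(s[0])-50:int(s[0])+50]; cv2.imwrite(f"pics/{n}_c.png",cv2.resize(c,None,fx=4,fy=4,interpolation=2)); print(int(s[0])-50,int(s[1])-37)
a=np.hstack([cv2.imread("pics/top_c.png"),cv2.imread("pics/scene_c.png")]);cv2.imwrite("pics/two.png",a)
E
```

```text
nut [ 0.5447 -0.1742  0.067 ]
spin [ 0.6204 -0.1805  0.092 ]
tip [ 0.6378 -0.1049  0.093 ]
nearsl [ 0.6277 -0.1541  0.093 ]
pipe0 [ 0.5168 -0.1726  0.048 ]
pipe1 [ 0.5829 -0.1777  0.048 ]
pipe2 [ 0.6883 -0.1849  0.048 ]
pump [ 0.5205 -0.0881  0.146 ] [ 0.5518 -0.0926  0.05  ]
top [0.4833 0.3796 0.178 ]
t [0.4738 0.3675 0.178 ]
t [0.4704 0.3879 0.178 ]
t [0.4926 0.3915 0.178 ]
t [0.4971 0.3717 0.178 ]
st [0.4592 0.3404 0.066 ]
st [0.4469 0.3982 0.066 ]
st [0.5052 0.4168 0.066 ]
st [0.5211 0.3562 0.066 ]
st [0.4825 0.3777 0.066 ]
top [('nut', array([358.5, 209. ])), ('spin', array([362.5, 177.8]))]
[ 0.5461 -0.1726  0.067 ]
307 165
scene [('nut', array([203.6, 196.8])), ('spin', array([189.4, 215.1]))]
[0.4615 0.2278 0.067 ]
152 164
```

View pics/two.png

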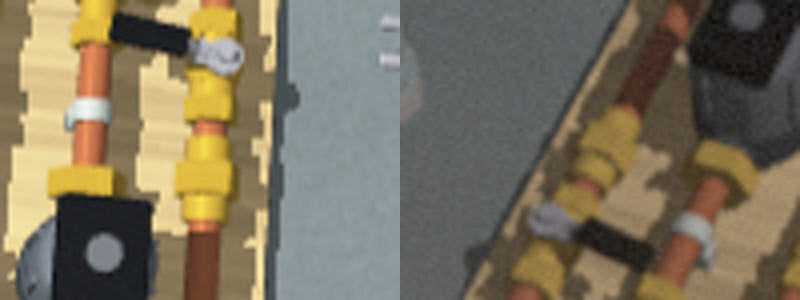

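The top view puts the nut at (358.5,210), against a prediction of (358.5,209), so it agrees with the wrist measurement. Measured geometry also holds: nut to spindle is 78 mm, spindle to tip is 78 mm, and the lever starts at 0.136 rad. Next I swing the lever.

```bash
python3 - <<'E'
from h import *
S=np.array([.622,-.1798]); B=-4.1
def pose(th,off,z,r=.058):
    a=np.radians(90+B-th); u=np.array([np.cos(a),np.sin(a)]); n=np.array([u[1],-u[0]])
    return [*(S+r*u-off*n),z],[180,0,B-th]
env.gripper_to(0.0,grasp_force=10)
p,o=pose(7.8,.034,.2); env.goto(p,o); print(env.read_state()["clock"],env.read_state()["joint_positions"].round())
print(env.move_straight(pose(7.8,.034,.081)[0],force_limit=8))
for th in range(8,89,10):
    p,o=pose(th,.0195,.081); hit=env.move_straight(p,o,rate=.08,force_limit=25)
    s=env.read_state(); print(th,hit,s["force"].round(1))
    if hit: break
p,o=pose(90,-.002,.081); print(env.move_straight(p,o,rate=.04,force_limit=12)); s=env.read_state(); print(s["position"],pose(90,.0195,.081)[0],s["force"].round(1))
p,o2=pose(90,.05,.081); env.move_straight(p); p[2]=.25; env.move_straight(p,rate=.25)
f=env.grab_frame("top"); cv2.imwrite("pics/topb.png",f["image"])
print(env.read_state()["clock"])
t=f["image"][128:228,290:430]; cv2.imwrite("pics/lev.png",cv2.resize(t,None,fx=4,fy=4,interpolation=2))
E
```

```text
10.75 [  4.  22.  -3.   0. -65.  74.]
False
8 False [-0.5 -0.6 -0.4]
18 False [-0.5 -0.3  0.4]
28 False [ 0.3  0.1 -0.2]
38 False [0.3 0.3 0.2]
48 False [-0.5  0.6  0.2]
58 False [ 0.7 -0.6 -0.5]
68 False [-0.8  0.4 -0.4]
78 False [-0.2 -0.5 -0.3]
88 False [-0.2  0.6 -0.4]
True
[ 0.68077758 -0.16476098  0.08077673] [np.float64(0.6812457655744821), np.float64(-0.16449675650414236), 0.081] [-0.4  3.1  1.2]
16.1667
```

View pics/lev.png

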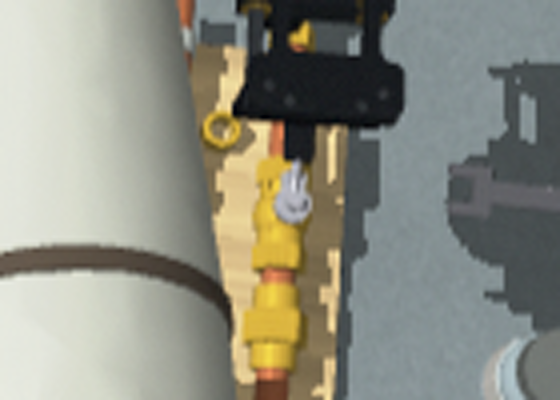

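The crop shows the lever running from (293,205) to (300,130), along the pipe. Next I pick up the detector.

```bash
python3 - <<'E'
from h import *
D=[.4829,.3787]; yaw=-170.3
env.goto([*D,.30],[180,0,yaw]); 
f=env.grab_frame("top"); cv2.imwrite("pics/lev2.png",cv2.resize(f["image"][100:240,300:420],None,fx=4,fy=4,interpolation=2))
env.gripper_to(.7)
print(env.move_straight([*D,.131],force_limit=6),env.read_state()["position"])
env.gripper_to(0,grasp_force=25)
s=env.read_state(); print(s["opening"]*87,s["finger_force"],s["force"].round(1),s["position"],s["clock"],s["joint_positions"].round())
env.move_straight([*D,.36],rate=.12)
s=env.read_state(); print(s["opening"]*87,s["finger_force"],s["force"].round(1),s["position"],s["clock"])
f=env.grab_frame("wrist"); cv2.imwrite("pics/held.png",f["image"])
f=env.grab_frame("top"); look(f,"detector","sensor_tip","stand")
E
python3 -c "
import cv2,numpy as np
a=cv2.imread('pics/lev2.png')[:,:,:];b=cv2.imread('pics/held.png');b=cv2.resize(b,(310,232));c=np.zeros((560,790,3),np.uint8);c[:,:480]=a;c[:232,480:]=b;cv2.imwrite('pics/v7.png',c)"
```

```text
False [0.4834071  0.37922361 0.13207415]
23.687677001644026 24.968403317034245 [-0.6 -0.   0.3] [0.48285363 0.37861373 0.13100904] 21.3917 [  53.   25.   -8.   -0.  -56. -133.]
24.075231606340942 24.968606152106076 [-0.4 -0.1 -0.9] [0.48275734 0.37859118 0.35924276] 23.45
detector [([0.47, 0.366, 0.315], 0.74)]
sensor_tip [([0.472, 0.367, 0.317], 0.5)]
stand [([0.48, 0.37, 0.067], 0.82)]
```

View pics/v7.png

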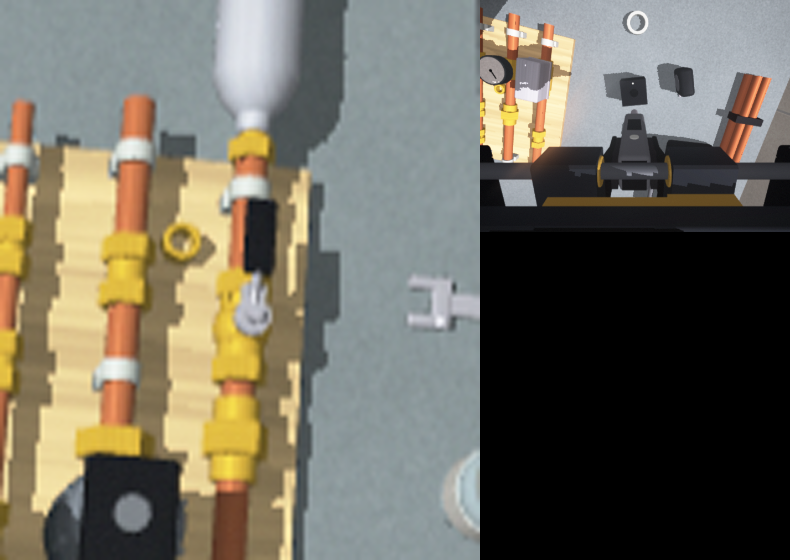

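The left panel shows the lever in line with the pipe, the black sleeve at (259,235) above the spindle at (253,305). The right panel shows the detector held and out of the stand. Next I carry it over.

```bash
python3 - <<'E'
from h import *
N=[.5445,-.1742]
env.move_straight([*N,.36],[180,0,176],rate=.18)
env.move_straight([*N,.23],rate=.12); 
env.move_straight([*N,.199],rate=.04)
env.dwell(.4)
s=env.read_state(); print(s["opening"]*87,s["finger_force"],s["force"].round(1),s["position"],s["tool_rot"],s["clock"])
o=[]
for n in("top","scene","wrist"):
    f=env.grab_frame(n)
    try: look(f,"detector","sensor_tip","union_top","lever")
    except Exception as e: print(e)
    if n!="wrist":
        u,v=map(int,w2px(f,[.545,-.174,.12])); k=6 if n=="scene" else 6
        c=f["image"][v-45:v+45,u-32:u+33]; o.append(cv2.resize(c,None,fx=k,fy=k,interpolation=2))
        print(n,u-32,v-45,w2px(f,[.5445,-.1742,.079]),w2px(f,[.5445,-.1742,.067]),w2px(f,[.5445,-.1742,.134]))
cv2.imwrite("pics/fin.png",np.hstack(o))
E
```

```text
23.71720024972564 24.968713398557156 [-0.3  0.8 -1.5] [ 0.54452721 -0.17419705  0.19911046] [-1.79999844e+02  1.18927166e-02  1.76001885e+02] 29.5
detector [([0.53, -0.171, 0.164], 0.58)]
sensor_tip []
union_top [([0.825, -0.19, 0.068], 0.74)]
lever []
top 331 159 (np.float64(359.6539965088902), np.float64(207.73884161179066)) (np.float64(358.603790523638), np.float64(208.63351518181267)) (np.float64(364.8046266169039), np.float64(203.351004662363))
detector [([0.56, -0.171, 0.176], 0.25)]
sensor_tip [([0.558, -0.172, 0.178], 0.79)]
union_top [([0.787, -0.181, 0.067], 0.56)]
lever [([0.666, -0.184, 0.093], 0.71)]
scene 169 140 (np.float64(202.86542451049957), np.float64(194.51116008097569)) (np.float64(203.34206803162), np.float64(197.14890380636814)) (np.float64(200.59210379908694), np.float64(181.93061051588748))
detector [([0.53, -0.175, 0.233], 0.73)]
sensor_tip [([0.53, -0.173, 0.228], 0.63), ([0.478, -0.096, 0.142], 0.41)]
union_top [([0.472, -0.171, 0.061], 0.78)]
lever [([0.69, -0.187, 0.093], 0.68)]
```

View pics/fin.png

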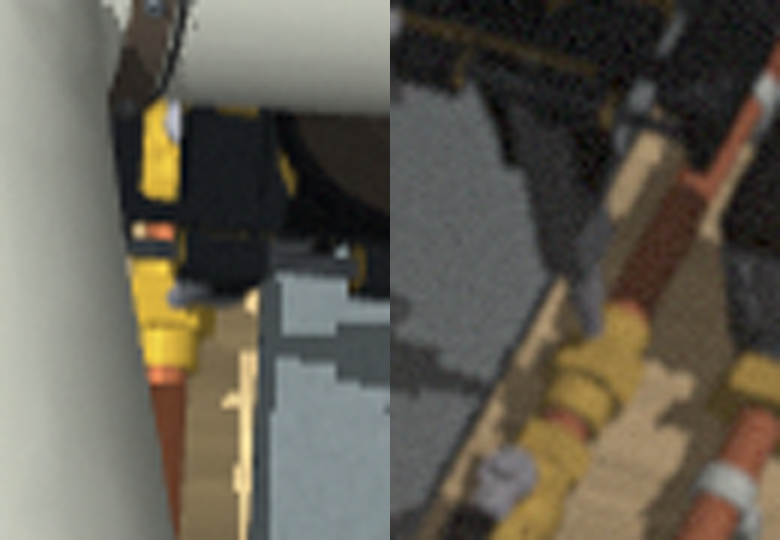

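Tip in the scene crop is at (590,335), image px (202.3,195.8), against a prediction of (202.9,194.5). In the top crop it's at about (361,207.8), also consistent. One last enlarged check compares the nut outline with the tip.

```bash
python3 - <<'E'
from h import *
env_f=env.grab_frame("scene"); w=env.grab_frame("wrist")
B=np.radians(-4.1); X=np.array([np.cos(B),np.sin(B),0]);Y=np.array([-X[1],X[0],0]); N=np.array([.5445,-.1742,.067])
quad=[N+a*.011*X+b*.011*Y for a,b in((1,1),(1,-1),(-1,-1),(-1,1))]
def crop(im,f,u0,v0,wd,ht,k,dr):
    c=cv2.resize(im[v0:v0+ht,u0:u0+wd],None,fx=k,fy=k,interpolation=2); c=cv2.convertScaleAbs(c,alpha=1.4,beta=15)
    if dr: cv2.polylines(c,[np.array([((u-u0+.5)*k,(v-v0+.5)*k) for u,v in (w2px(f,q) for q in quad)],np.int32)],True,(255,0,0),1)
    return c
s0=cv2.imread("pics/scene0.png")
A=[crop(s0,env_f,182,172,40,60,10,1),crop(env_f["image"],env_f,182,172,40,60,10,0)]
print("wrist tip",w2px(w,N+[0,0,.012]),"nut",w2px(w,N))
cv2.imwrite("pics/last.png",np.hstack(A)); cv2.imwrite("pics/wfin.png",w["image"])
E
```

```text
wrist tip (np.float64(277.1692907252567), np.float64(202.7974465483611)) nut (np.float64(277.228732878183), np.float64(199.15526886811557))
```

View pics/last.png

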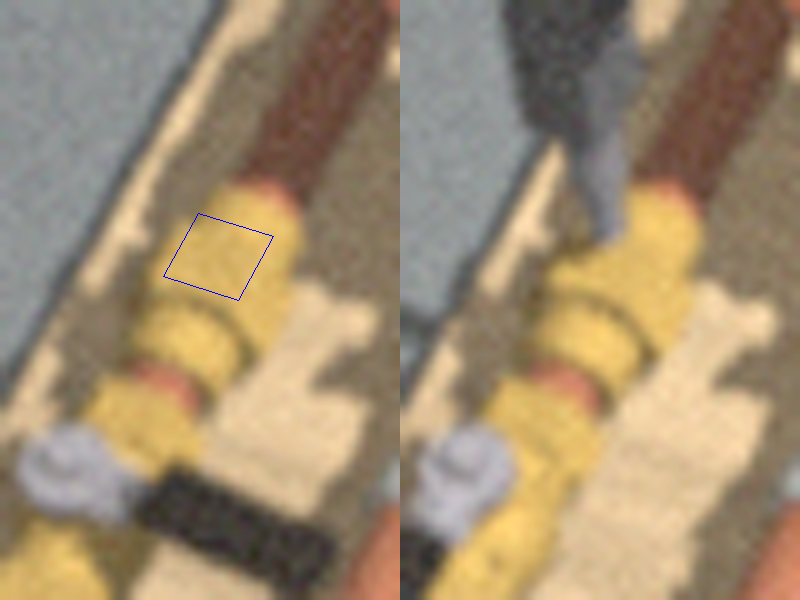

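The detector stands over the nut, but the scene view shows a ~3 px shift I should resolve numerically: using board corners for camera bias, and an image difference for the tip end.

```bash
python3 - <<'E'
from h import *
t=env.grab_frame("top"); s=env.grab_frame("scene")
for n,f,c in(("top",t,[(215,270),(372,284),(379,142),(232,129)]),("scene",s,[(352,193),(220,155),(157,268),(307,314)])):
    P=np.array([px2w(f,u,v,.018)[:2] for u,v in c]); print(n,P.round(3).tolist(),"mean",P.mean(0).round(4),[round(float(np.linalg.norm(P[i]-P[i-1])),3) for i in range(4)])
print("spin scene",px2w(s,188.5,218.5,.09).round(3), "jar/ring etc")
for k,z in (("paste_jar",.075),("stand",.066),("tape_roll",.016),("spare_nut_a",.034)):
    for n,f in(("top",t),("scene",s)):
        print(k,n,[(np.round(d["xyz"],3).tolist(),round(d["score"],2)) for d in env.search_frame(f,k)[:2]])
# difference with the first scene picture
a=cv2.imread("pics/scene0.png").astype(int); b=s["image"].astype(int); b=sum(env.grab_frame("scene")["image"].astype(int) for _ in range(6))//6
d=np.abs(a-b).max(2)
print("scene cols 192..213, rows 184..206 diff / current gray,blue-minus-red")
for v in range(186,206): print(v,' '.join(f"{d[v,u]:3d}" for u in range(192,214)),'|',' '.join(f"{b[v,u,2]-b[v,u,0]:4d}" for u in range(196,210)))
E
```

```text
top [[0.376, 0.2], [0.351, -0.219], [0.75, -0.246], [0.774, 0.174]] mean [ 0.5628 -0.0228] [0.399, 0.42, 0.4, 0.42]
scene [[0.381, 0.202], [0.357, -0.199], [0.753, -0.226], [0.766, 0.17]] mean [ 0.5645 -0.0132] [0.386, 0.401, 0.398, 0.396]
spin scene [ 0.632 -0.179  0.09 ] jar/ring etc
paste_jar top [([0.515, -0.35, 0.077], 0.67)]
paste_jar scene [([0.533, -0.35, 0.058], 0.72), ([0.514, -0.094, 0.066], 0.36)]
stand top [([0.48, 0.369, 0.068], 0.93)]
stand scene [([0.496, 0.373, 0.067], 0.91)]
tape_roll top [([0.318, 0.36, 0.018], 0.66)]
tape_roll scene [([0.321, 0.356, 0.012], 0.59)]
spare_nut_a top [([0.534, 0.022, 0.03], 0.39)]
spare_nut_a scene [([0.692, -0.144, 0.033], 0.64), ([0.548, 0.03, 0.034], 0.62)]
scene cols 192..213, rows 184..206 diff / current gray,blue-minus-red
186   2   1   2   2   2  17  69  71  43  20  30  28  21   5   3   5   5   8   2   2   2   6 |   11   25   15    1    0    0    0    3   15   26   31   33   34   35
187   2   5   5   2   0   4  32  39  20  18  28  39  16   2   3   3   2   5   5   3   1   3 |   25   42   23    3    0    0    1    2   13   26   3
[... 2268 characters left out ...]
  69   75   80   85   88   89   86   89   88
202   6   1   4   7   2   5   5   8   2   6   3   2   5   8   6   5   6   5   1   7   7   6 |   44   57   66   69   70   59   62   67   74   85   90   87   89   90
203   2   2   4   5   6   3   3   8   4   6   3   2   6   4   3   6   7   5   6   5   6   4 |   53   66   75   81   82   78   71   58   60   79   89   90   89   87
204   4   3   2   5   6   4  10   7   7   4   7   4   6   7   7   3   8   3   7   4   3   8 |   59   72   81   88   91   92   90   77   66   67   84   89   91   84
205   3   2   5   3   4   3   3   1   6   5   3  10   8   4   5   4   5   7   4   4   6   5 |   68   77   84   89   92   95   94   90   81   69   72   85   90   78
```

The seam between nut and ring in the scene image is at (201.5,201.5), exactly where the model predicts it. So the nut position holds, and the apparent shift came only from the lower boss head of the lever. The tip matches within a pixel. I'll take the last 2 mm, settle and hand in.

```bash
python3 - <<'E'
from h import *
env.move_straight([.5445,-.1742,.1975],rate=.02); env.dwell(1.0)
s=env.read_state(); print(s["position"],s["force"].round(1),s["opening"]*87,s["clock"])
print(env.close_job())
E
```

```text
[ 0.54449183 -0.17421473  0.19749762] [ 0.3 -0.3 -1.3] 23.510429530396507 32.4
the job is handed in; nothing more can be done
None
```

The job is handed in at 32.4 s: the lever is fully open against its stop, and the detector is gripped upright and still, with its tip about 1 cm above the middle of the union nut by my measurements.

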